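# Pump up the medium dispensing vessel

### The job

Bring the steel dispensing vessel up to pressure with the hand pump on its lid: press the top of the black plunger knob with the fingertips all the way down, let it spring back up to the top, and go on pumping like that until the indicator pin stands fully out of its bush, then take the hand away. Only press the knob, do not grip it; do not touch the pin, and leave the flask, the bottle and the flask clamp around it where they stand.

Things in the scene. Friction and masses are not known exactly. Their poses are not given: they have to be found in the camera images.
- vessel: Stainless pressure vessel bolted to the bench by its foot flange (164 mm across); body 136 mm across, lid 168 mm above the bench; outlet and grips reach 105 mm from the axis. Origin: centre of underside, z up. On the lid, in its frame (mm): hand pump at x -26, y 0; indicator pin at x 34, y 10; brass relief valve with pull ring (20 wide, 212 high) at x 14, y -40; outlet with white filter disc (48 wide, 210 high) to +y from x 8, y 40.
- plunger (a joint): Pump plunger's stroke in m: 0 up, where its spring returns it within 0.5 s, 0.026 down at its stop. Pressing takes about 5 N at the top, 12 N at the bottom. Only full strokes pump: from 0.002 or less to 0.024 or more; shorter ones deliver little or nothing. 4 to 6 full strokes are needed; once the pin is fully out, more do no harm and change nothing.
- knob_top (a point): Centre of the domed top of the plunger's black mushroom knob (48 mm across), the point to press straight down: 246 mm above the bench with the plunger up, 220 mm with it down. It moves with the plunger.
- knob_skirt: The knob's ribbed edge and underside, the lower 10 mm of the 22 mm high knob below its dome, 48 mm across. Origin 50 mm below knob_top. Not to be gripped.
- indicator (a joint): How far the indicator pin stands out in m: about 0 with its head resting on the bush, 0.016 fully out. It stays in for the first strokes, stands out about 0.006 after the last but one full stroke and pops to 0.016 with the last; it stays where the pumping has brought it.
- pin_top (a point): Top of the indicator pin's head, 185 mm above the bench when in and 201 mm when fully out; it moves with the pin.
- indicator_pin: The plain steel indicator pin, head 13 mm across and 3 mm thick on a 9 mm stem, in a dark steel bush (19 mm across, 14 mm high above the lid, on a hexagon 22 mm wide). Origin: underside of the head, on the axis. Not to be touched.
- flask: Conical glass culture flask with a white cap, 84 mm across the base, 142 mm high, standing loose. Origin: centre of its underside. Bystander.
- media_bottle: Round amber glass bottle with a blue screw cap, 86 mm across, 176 mm high, standing loose. Origin: centre of its underside. Bystander.
- flask_clamp: Spare blue plastic flask clamp of a shaking platform, a disc with four upright prongs, 86 mm across, 60 mm high, lying loose. Origin: centre of its underside. Bystander.
Not all that is in view belongs to the job. Of the things that look like the vessel, the larger one is meant.

How it is judged:
By the outcome, as a careful person would: the job done as asked, in the order asked, and still so for the second after the job is handed in, with the robot touching nothing.
It also fails if it takes over 42 s, if anything falls off the work surface, if the arm or the gripper's body presses on something with over 40 N, if the wrist force passes 120 N, or if a joint passes its speed limit or range.

### The arm

A 6-joint arm with a two-finger parallel gripper is mounted at the origin on the work surface. World frame = base frame: x ahead of the robot, y to its left, z up, the work surface at z = 0. Lengths are in mm, angles in rad, forces in N, time in s.
With the tool pointing down it reaches from about 275 to 750 mm from the base axis. Payload 10.2 kg.
Tool frame: the origin (TCP) lies midway between the tips of the shut fingers; the grasp point (between the pads) lies 19 mm behind it; x points along the fingers, y is the direction in which the jaws open and shut, and the axes are right-handed (so a half turn about x gives the same grasp; the last joint's range is limited). The gripper opens to 85 mm and grips with 20 to 120 N. Pads are 22 mm wide; open, the fingers measure 114 mm over their backs; the gripper's body (76 mm by 85 mm) begins 54 mm behind the grasp point. The pads swing forward as they close: fully open they stand 13 mm farther back than shut.
Start: joints at [1.111, 0.313, 1.498, -0, 1.331, -0.223], TCP at [123.174, 510.352, 231.294] pointing down, gripper open.
Joint ranges: [-2.94, 2.94], [-0.97, 2.17], [0.19, 2.56], [-1.23, 4.37], [0.02, 3.11], [-2.88, 2.88]. Speed limits (rad/s): [2.39, 2.39, 3.01, 3.14, 3.14, 3.14].

### API

Orientations are given as a unit quaternion [w, x, y, z].
In Python, from rig import sense, capture, get_calibration, finish_job gives the robot as it stands.
- The arm moves only by the tool jog_arm, never from a script. Its argument "increments" is a list of rows, each an object of numbers: "rx", "ry", "rz": the turn, a rotation vector about the tool's x, y, z in rad; "x", "y", "z": the shift along the tool's x, y, z in mm; "hand": the finger opening in mm, from 0 to 85.4. A call has 1 to 5 rows; each row shifts and turns the commanded pose from where the row before left it, along the tool's axes as they then stand; what a row does not reach is not made up. A row lasts 1/8 s, in which the tool goes at most 62.5 mm and 10.7 degrees, less where a joint would pass 70% of its speed; a pose out of reach is approached as far as the arm can. A call with a gripper value outside its range is refused whole. The fingers move at their own pace and stop on an object; "force" is the grip in N (left out, the last holds). Time passes only in rows, so rows that do not move let the fingers close. It gives the time, the measured TCP pose, the force and the opening at its end, in the units of the state.
- sense(): the state, without advancing time (a new reading comes with each control period).
- capture(name): name is "side" or "top"; returns the picture (480x640x3 uint8, red, green, blue); there is no depth.
- get_calibration(name): a dict with "camera_matrix" (3x3 intrinsics, pixels), "D" ([k1, k2, p1, p2, k3] as OpenCV has them; the pictures are not rectified), "R" (3x3) and "t" (3): a world point X has camera coordinates R X + t. Camera axes: x right, y down, z forward; pixel columns grow to the right and rows downward; lengths in mm; the calibration is good to about 2 mm. A picture is of the moment at which its call begins. get_calibration takes no time and is no camera call.
- finish_job(): hands the job in, once; it reports no verdict.
The state is a dict: "time_s": time; "joints": joint angles; "dq": joint speeds; "tau": joint torques, N m; "eef_pos": TCP position; "ee_rot": TCP orientation; "force": force on the tool from outside, world axes, zero at the start; "wrist_torque": the same for the moment, N m; "grip_width": opening from 0.0 (shut) to 1.0 (fully open).
Only numpy, scipy, OpenCV 4.12 (cv2) and the standard library are available. Lean on these libraries where they do the work, as an engineer would, in place of code of your own. Each camera call takes 0.05 s, during which the arm holds its last target.

## Working session

There is one attempt and no reset: what is moved stays moved. The work goes in short steps, Python scripts to look and compute and a tool call to move; the robot and the scene stay as the last step left them, time stands still between calls to the robot, and variables do not carry over. Pictures are saved under pics/ and viewed, and the job is handed in when it is done.

Besides the shell and the picture viewer there is one more tool, called after "Call:" by a JSON object that holds its "method" and its "body". jog_arm: Moves the arm, as the interface text tells. Its arguments: {"type":"object","properties":{"increments":{"type":"array","items":{"type":"object","properties":{"rx":{"type":"number"},"ry":{"type":"number"},"rz":{"type":"number"},"x":{"type":"number"},"y":{"type":"number"},"z":{"type":"number"},"hand":{"type":"number"}}}},"force":{"type":"number"}},"required":["increments"]}

```bash
mkdir -p pics; ls; python3 - <<'E'
from rig import *
import cv2
print(sense())
for n in ("side","top"):
    c=get_calibration(n); print(n,c)
    cv2.imwrite(f"pics/{n}0.png",capture(n)[:,:,::-1])
E
```

```text
pics
{'time_s': 0.0, 'joints': array([ 1.11061200e+00,  3.13426699e-01,  1.49842417e+00, -2.05415396e-05,
        1.33098889e+00, -2.23439137e-01]), 'dq': array([3.08367387e-04, 6.92100218e-05, 6.43447071e-04, 1.29406970e-04,
       3.49440716e-04, 5.04779976e-04]), 'tau': array([-4.47696439e-04, -4.12276089e+01, -2.59737790e+01, -2.00140544e-04,
        4.25342252e-03, -5.44452504e-06]), 'eef_pos': array([123.05593227, 510.11628776, 230.75185728]), 'ee_rot': array([ 0.70201747,  0.08308722,  0.70229976, -0.08392277]), 'force': array([-0.50856896, -0.18895482,  0.63340907]), 'wrist_torque': array([ 0.00071217,  0.00196989, -0.01020625]), 'grip_width': 0.9984394578946869}
side {'camera_matrix': array([[476.4148484 ,   0.        , 319.11457676],
       [  0.        , 476.4148484 , 238.29327073],
       [  0.        ,   0.        ,   1.        ]]), 'D': array([0.00194267, 0.        , 0.        , 0.        , 0.        ]), 'R': array([[ 0.76076293, -0.64879962, -0.01728642],
       [-0.34776391, -0.38500009, -0.85488899],
       [ 0.54799638,  0.65637945, -0.51852289]]), 't': array([-450.423205  ,  355.64690845,  700.69810776])}
top {'camera_matrix': array([[465.38240921,   0.        , 319.44449239],
       [  0.        , 465.38240921, 237.40587834],
       [  0.        ,   0.        ,   1.        ]]), 'D': array([-0.07954369,  0.        ,  0.        ,  0.        ,  0.        ]), 'R': array([[-0.03302307, -0.99945108, -0.0026479 ],
       [-0.97523662,  0.03280246, -0.21871792],
       [ 0.21868472, -0.00464041, -0.97578454]]), 't': array([  31.43513563,  632.601149  , 1272.17016869])}
```

View pics/side0.png

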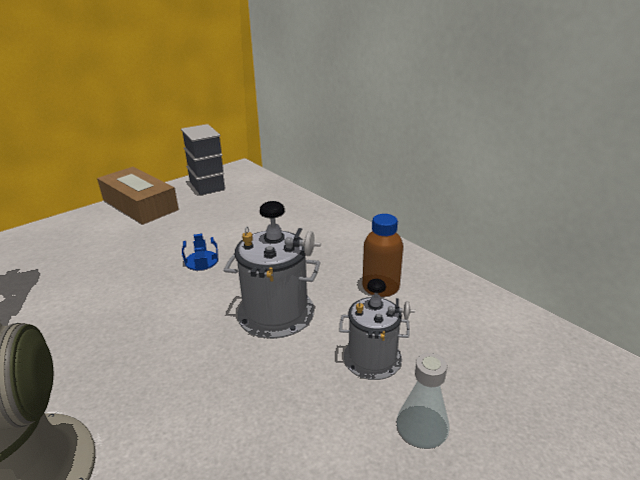

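View pics/top0.png

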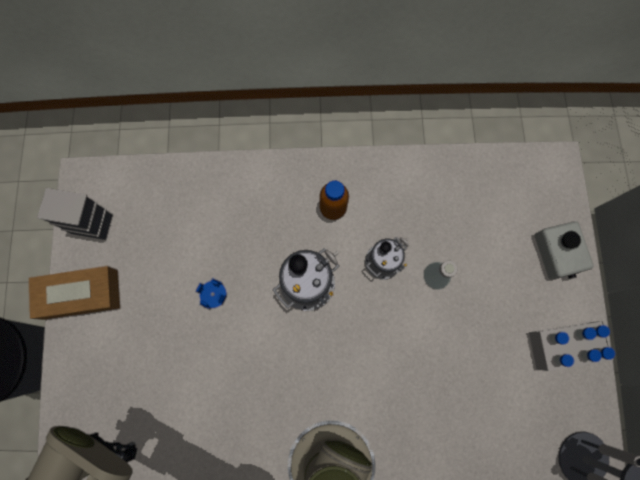

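The larger vessel shows its black knob at about (272,209) in the side view and (298,264) in the top view. The pin is near (270,252) side and (317,283) top. I'll triangulate these.

```bash
cat > h.py <<'E'
from rig import *
import cv2, numpy as np
def ray(n,uv):
    c=get_calibration(n);p=cv2.undistortPoints(np.array([[uv]],float),c["camera_matrix"],c["D"])[0,0]
    d=c["R"].T@np.array([p[0],p[1],1]);o=-c["R"].T@c["t"];return o,d/np.linalg.norm(d)
def tri(a,b):
    (o1,d1),(o2,d2)=ray("side",a),ray("top",b)
    s=np.linalg.lstsq(np.stack([d1,-d2],1),o2-o1,rcond=None)[0]
    p,q=o1+s[0]*d1,o2+s[1]*d2;return (p+q)/2,np.linalg.norm(p-q)
def plane(n,uv,z):
    o,d=ray(n,uv);return o+d*(z-o[2])/d[2]
def proj(n,X):
    c=get_calibration(n);return cv2.projectPoints(np.array([X],float),cv2.Rodrigues(c["R"])[0],c["t"],c["camera_matrix"],c["D"])[0][0,0]
def blob(img,box,thr):
    x0,y0,x1,y1=box;m=(img[y0:y1,x0:x1].max(2)<thr).astype(np.uint8)
    n,l,s,c=cv2.connectedComponentsWithStats(m);i=1+np.argmax(s[1:,4]);return c[i]+[x0,y0],s[i]+[x0,y0,0,0,0]
E
python3 - <<'E'
from h import *
S=cv2.imread("pics/side0.png")[:,:,::-1];T=cv2.imread("pics/top0.png")[:,:,::-1]
for thr in (35,50):
    a=blob(S,(250,195,295,222),thr);b=blob(T,(282,248,314,280),thr);print(a,b,tri(a[0],b[0]))
cv2.imwrite("pics/s0z.png",cv2.resize(S[190:345,200:360,::-1],None,fx=3.8,fy=3.8,interpolation=2))
cv2.imwrite("pics/t0z.png",cv2.resize(T[230:330,260:350,::-1],None,fx=6,fy=6,interpolation=2))
E
```

```text
(array([271.44089457, 209.28434505]), array([260, 201,  24,  17, 313])) (array([297.56390977, 264.04511278]), array([289, 255,  18,  20, 266])) (array([531.91668792,  67.00037525, 234.18068496]), np.float64(3.5555377867222533))
(array([271.48916409, 209.20743034]), array([260, 201,  24,  18, 323])) (array([297.33333333, 263.94333333]), array([289, 254,  18,  21, 300])) (array([532.29794434,  67.53731358, 233.98413711]), np.float64(3.7210388994270325))
```

```bash
python3 -c "
import cv2,numpy as np
a=cv2.imread('pics/s0z.png');b=cv2.imread('pics/t0z.png');a=cv2.resize(a,(400,388));b=cv2.resize(b,(400,444));o=np.zeros((444,800,3),np.uint8);o[:388,:400]=a;o[:,400:]=b;cv2.imwrite('pics/z.png',o)"
```

```text
(no output)
```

View pics/z.png

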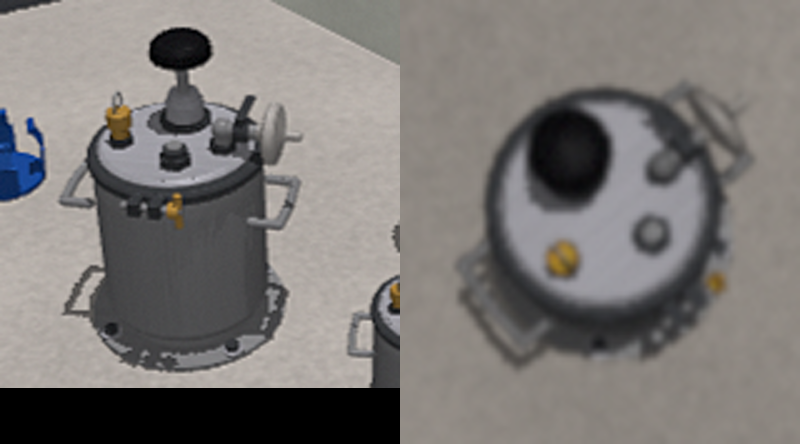

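The triangulated knob centre is at about (532, 67, 234), which agrees with the 224–246 mm the text gives. Next I'll work out the motion in tool axes.

```bash
cat >> h.py <<'E'
from scipy.spatial.transform import Rotation as Ro
def toolR(s=None):
    w,x,y,z=(s or sense())["ee_rot"];return Ro.from_quat([x,y,z,w]).as_matrix()
def delta(target):
    s=sense();return toolR(s).T@(np.array(target)-s["eef_pos"])
E
python3 - <<'E'
from h import *
print(toolR().round(3)); print(delta([532,67,290]))
for n,uv,z in (("pin",(316.7,282.7),184),("relief",(296.4,288.3),200)): print(n,plane("top",uv,z))
print(plane("top",(297.5,264),234),plane("side",(271.5,209.2),234))
E
```

```text
[[-0.001  0.235  0.972]
 [-0.001  0.972 -0.235]
 [-1.    -0.001 -0.   ]]
[ -58.97884334 -334.91596725  501.46663733]
pin [488.35481553  21.91106544 184.        ]
relief [473.78761183  73.81173158 200.        ]
[530.49971579  68.03429594 234.        ] [534.15486426  66.96372958 234.        ]
```

Call:
{"method": "jog_arm", "body": {"increments": [{"x": -60,"hand": 0},{"y": -20,"z": 30,"hand": 0},{"y": -25,"z": 37,"hand": 0},{"y": -25,"z": 37,"hand": 0},{"y": -25,"z": 37,"hand": 0}], "force": 40}}

```text
schema error: expected keys rx, ry, rz, x, y, z, hand
```

Call:
{"method": "jog_arm", "body": {"increments": [{"rx": 0,"ry": 0,"rz": 0,"x": -60,"y": 0,"z": 0,"hand": 0},{"rx": 0,"ry": 0,"rz": 0,"x": 0,"y": -20,"z": 30,"hand": 0},{"rx": 0,"ry": 0,"rz": 0,"x": 0,"y": -25,"z": 37,"hand": 0},{"rx": 0,"ry": 0,"rz": 0,"x": 0,"y": -25,"z": 37,"hand": 0},{"rx": 0,"ry": 0,"rz": 0,"x": 0,"y": -25,"z": 37,"hand": 0}], "force": 40}}

```text
time_s: 0.72
eef_pos: [238.6, 383.7, 291.1]
ee_rot: [0.702, 0.083, 0.702, -0.084]
force: [0.1, -0.2, 0.3]
grip_width: -0.0
```

```bash
python3 -c "
from h import *
print(delta([532,67,290]), toolR().round(3)[:,0])"
```

```text
[   1.10164627 -239.14949976  359.43915378] [-0. -0. -1.]
```

Call:
{"method": "jog_arm", "body": {"increments": [{"rx": 0,"ry": 0,"rz": 0,"x": 0,"y": -27,"z": 40,"hand": 0},{"rx": 0,"ry": 0,"rz": 0,"x": 0,"y": -27,"z": 40,"hand": 0},{"rx": 0,"ry": 0,"rz": 0,"x": 0,"y": -27,"z": 40,"hand": 0},{"rx": 0,"ry": 0,"rz": 0,"x": 0,"y": -27,"z": 40,"hand": 0},{"rx": 0,"ry": 0,"rz": 0,"x": 0,"y": -27,"z": 40,"hand": 0}]}}

```text
time_s: 1.35
eef_pos: [401.5, 205.4, 291.2]
ee_rot: [0.702, 0.084, 0.702, -0.084]
force: [0.1, 0.5, -0.2]
grip_width: 0.002
```

Call:
{"method": "jog_arm", "body": {"increments": [{"rx": 0,"ry": 0,"rz": 0,"x": 0,"y": -27,"z": 40,"hand": 0},{"rx": 0,"ry": 0,"rz": 0,"x": 0,"y": -27,"z": 40,"hand": 0},{"rx": 0,"ry": 0,"rz": 0,"x": 0,"y": -27,"z": 40,"hand": 0},{"rx": 0,"ry": 0,"rz": 0,"x": 0,"y": -15,"z": 25,"hand": 0},{"rx": 0,"ry": 0,"rz": 0,"x": 0,"y": 0,"z": 0,"hand": 0}]}}

```text
time_s: 1.98
eef_pos: [519.8, 78.2, 290.4]
ee_rot: [0.702, 0.084, 0.703, -0.084]
force: [-0.8, -0.4, -0.3]
grip_width: -0.003
```

```bash
python3 - <<'E'
from h import *
print(delta([532,67,255]), toolR().round(3)[:,0],sense()["joints"])
a=cv2.resize(capture("side")[140:360,180:400],(400,400));b=cv2.resize(capture("top")[200:360,220:380],(400,400))
cv2.imwrite("pics/c1.png",np.hstack([a,b])[:,:,::-1])
E
```

```text
[35.36211862 -7.95860652 14.60220817] [-0.002  0.    -1.   ] [-7.37496683e-02  2.79686625e-01  1.38849253e+00 -1.05905307e-04
  1.47500301e+00 -1.40553772e+00]
```

View pics/c1.png

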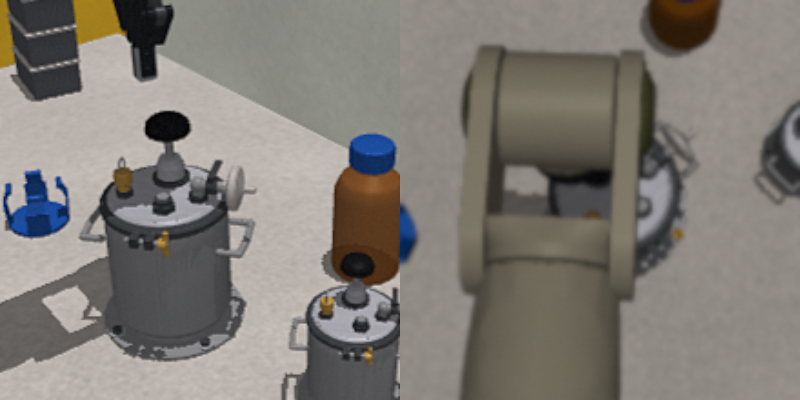

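Shut fingertips show at about (260,182) in the side view, just off the knob at (272,209). The pin is visible at about (270,252). I'll centre over the knob and come down to about 255.

Call:
{"method": "jog_arm", "body": {"increments": [{"rx": 0,"ry": 0,"rz": 0,"x": 0,"y": -8,"z": 14.5,"hand": 0},{"rx": 0,"ry": 0,"rz": 0,"x": 17,"y": 0,"z": 0,"hand": 0},{"rx": 0,"ry": 0,"rz": 0,"x": 17,"y": 0,"z": 0,"hand": 0},{"rx": 0,"ry": 0,"rz": 0,"x": 0,"y": 0,"z": 0,"hand": 0}]}}

```text
time_s: 2.58
eef_pos: [531.1, 68.3, 256.5]
ee_rot: [0.701, 0.083, 0.703, -0.083]
force: [-0.4, -0.1, 0.7]
grip_width: 0.002
```

```bash
python3 - <<'E'
from h import *
s=sense();print(delta([532,67,246]), s["force"],s["eef_pos"],proj("side",s["eef_pos"]))
cv2.imwrite("pics/c2.png",cv2.resize(capture("side")[150:300,190:390],(800,600))[:,:,::-1])
E
```

```text
[10.51264519 -1.04250304  1.14950776] [-0.40648672 -0.05844746  0.71352686] [531.14765311  68.28145798 256.51452613] [268.98087594 198.93392332]
```

View pics/c2.png

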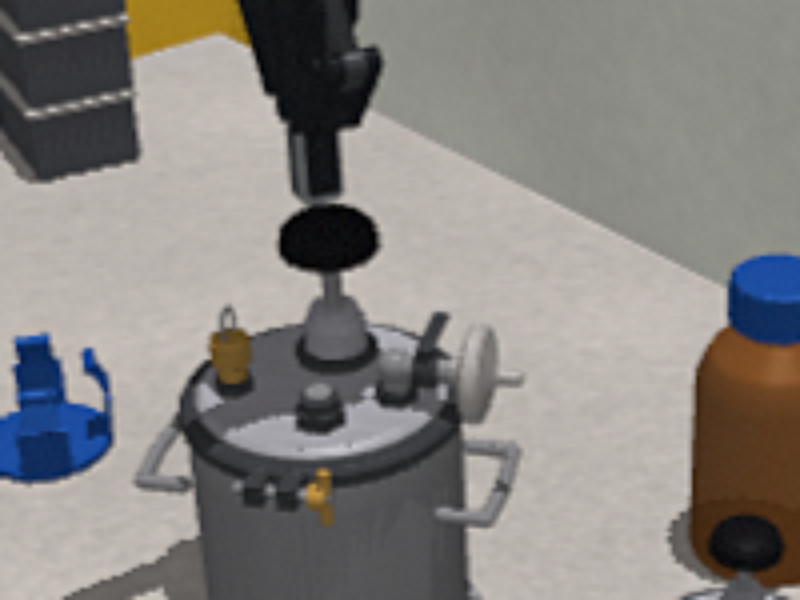

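The tips are over the knob, about 2.5 px left of its centre in the side view, so I'll shift 3 mm and press once, watching the force.

Call:
{"method": "jog_arm", "body": {"increments": [{"rx": 0,"ry": 0,"rz": 0,"x": 5,"y": -1.5,"z": 2.5,"hand": 0},{"rx": 0,"ry": 0,"rz": 0,"x": 12,"y": 0,"z": 0,"hand": 0},{"rx": 0,"ry": 0,"rz": 0,"x": 12,"y": 0,"z": 0,"hand": 0},{"rx": 0,"ry": 0,"rz": 0,"x": 6,"y": 0,"z": 0,"hand": 0},{"rx": 0,"ry": 0,"rz": 0,"x": 0,"y": 0,"z": 0,"hand": 0}]}}

```text
time_s: 3.25
eef_pos: [534.3, 66.0, 223.0]
ee_rot: [0.703, 0.083, 0.701, -0.084]
force: [2.1, -1.7, 8.0]
grip_width: 0.001
```

Call:
{"method": "jog_arm", "body": {"increments": [{"rx": 0,"ry": 0,"rz": 0,"x": 2,"y": 0,"z": 0,"hand": 0},{"rx": 0,"ry": 0,"rz": 0,"x": 0,"y": 0,"z": 0,"hand": 0}]}}

```text
time_s: 3.5
eef_pos: [534.3, 65.9, 221.4]
ee_rot: [0.704, 0.083, 0.701, -0.084]
force: [0.8, -1.3, 10.3]
grip_width: -0.001
```

Call:
{"method": "jog_arm", "body": {"increments": [{"rx": 0,"ry": 0,"rz": 0,"x": 1.5,"y": 0,"z": 0,"hand": 0},{"rx": 0,"ry": 0,"rz": 0,"x": 0,"y": 0,"z": 0,"hand": 0}]}}

```text
time_s: 3.75
eef_pos: [534.3, 66.0, 220.0]
ee_rot: [0.704, 0.083, 0.701, -0.084]
force: [0.7, -1.1, 9.6]
grip_width: -0.0
```

```bash
python3 - <<'E'
from h import *
s=sense();print(s["force"],s["eef_pos"],s["wrist_torque"])
cv2.imwrite("pics/c3.png",cv2.resize(capture("side")[150:300,190:390],(800,600))[:,:,::-1])
E
```

```text
[ 0.70455392 -1.11617036  9.60369619] [534.31980581  65.98549711 219.97343213] [-0.16178405 -0.13869712 -0.03857206]
```

View pics/c3.png

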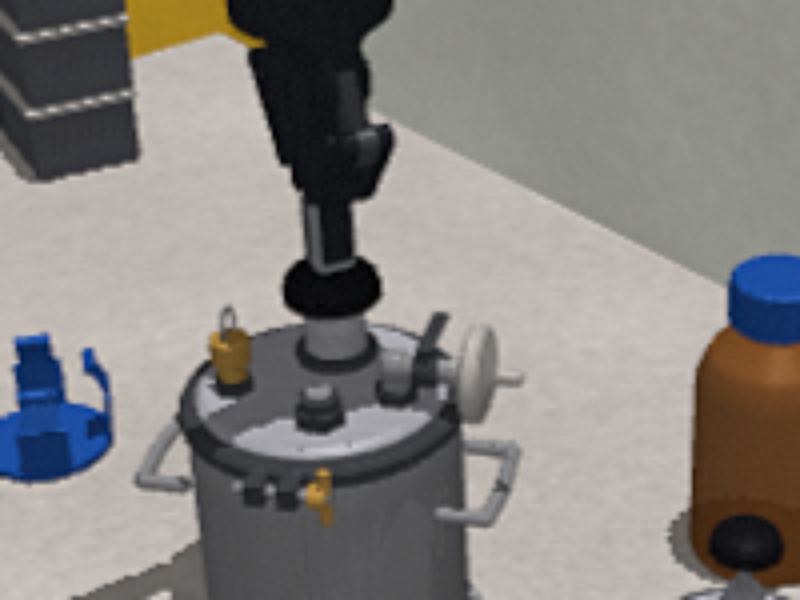

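The knob is almost down on its collar (knob at px ~(273,222)) and the tips sit on the dome. I'll go on in small steps until the stop shows in the force.

Call:
{"method": "jog_arm", "body": {"increments": [{"rx": 0,"ry": 0,"rz": 0,"x": 1.5,"y": 0,"z": 0,"hand": 0},{"rx": 0,"ry": 0,"rz": 0,"x": 0,"y": 0,"z": 0,"hand": 0}]}}

```text
time_s: 4.05
eef_pos: [534.4, 66.0, 219.7]
ee_rot: [0.704, 0.083, 0.7, -0.084]
force: [-2.8, -0.9, 18.9]
grip_width: 0.002
```

Call:
{"method": "jog_arm", "body": {"increments": [{"rx": 0,"ry": 0,"rz": 0,"x": 1.5,"y": 0,"z": 0,"hand": 0},{"rx": 0,"ry": 0,"rz": 0,"x": 0,"y": 0,"z": 0,"hand": 0}]}}

```text
time_s: 4.3
eef_pos: [534.5, 66.0, 219.6]
ee_rot: [0.704, 0.083, 0.7, -0.084]
force: [-6.7, -0.2, 28.8]
grip_width: -0.003
```

Stop reached at z ≈ 219.7 (force jumps from 10 to 29 N). Next: release and let the spring return the knob.

Call:
{"method": "jog_arm", "body": {"increments": [{"rx": 0,"ry": 0,"rz": 0,"x": -17,"y": 0,"z": 0,"hand": 0},{"rx": 0,"ry": 0,"rz": 0,"x": -17,"y": 0,"z": 0,"hand": 0},{"rx": 0,"ry": 0,"rz": 0,"x": 0,"y": 0,"z": 0,"hand": 0},{"rx": 0,"ry": 0,"rz": 0,"x": 0,"y": 0,"z": 0,"hand": 0},{"rx": 0,"ry": 0,"rz": 0,"x": 0,"y": 0,"z": 0,"hand": 0}]}}

```text
time_s: 4.92
eef_pos: [533.1, 66.2, 248.8]
ee_rot: [0.702, 0.084, 0.703, -0.084]
force: [-0.2, -0.4, -1.2]
grip_width: 0.002
```

Call:
{"method": "jog_arm", "body": {"increments": [{"rx": 0,"ry": 0,"rz": 0,"x": 12,"y": 0,"z": 0,"hand": 0},{"rx": 0,"ry": 0,"rz": 0,"x": 12,"y": 0,"z": 0,"hand": 0},{"rx": 0,"ry": 0,"rz": 0,"x": 9,"y": 0,"z": 0,"hand": 0},{"rx": 0,"ry": 0,"rz": 0,"x": 0,"y": 0,"z": 0,"hand": 0},{"rx": 0,"ry": 0,"rz": 0,"x": 0,"y": 0,"z": 0,"hand": 0}]}}

```text
time_s: 5.55
eef_pos: [534.0, 66.2, 219.6]
ee_rot: [0.704, 0.083, 0.701, -0.083]
force: [-7.2, 0.2, 25.5]
grip_width: -0.0
```

Call:
{"method": "jog_arm", "body": {"increments": [{"rx": 0,"ry": 0,"rz": 0,"x": -17,"y": 0,"z": 0,"hand": 0},{"rx": 0,"ry": 0,"rz": 0,"x": -17,"y": 0,"z": 0,"hand": 0},{"rx": 0,"ry": 0,"rz": 0,"x": 0,"y": 0,"z": 0,"hand": 0},{"rx": 0,"ry": 0,"rz": 0,"x": 0,"y": 0,"z": 0,"hand": 0},{"rx": 0,"ry": 0,"rz": 0,"x": 0,"y": 0,"z": 0,"hand": 0}]}}

```text
time_s: 6.18
eef_pos: [533.1, 66.2, 249.7]
ee_rot: [0.702, 0.084, 0.703, -0.084]
force: [-0.1, -0.2, -0.8]
grip_width: 0.001
```

Call:
{"method": "jog_arm", "body": {"increments": [{"rx": 0,"ry": 0,"rz": 0,"x": 12,"y": 0,"z": 0,"hand": 0},{"rx": 0,"ry": 0,"rz": 0,"x": 12,"y": 0,"z": 0,"hand": 0},{"rx": 0,"ry": 0,"rz": 0,"x": 9,"y": 0,"z": 0,"hand": 0},{"rx": 0,"ry": 0,"rz": 0,"x": 0,"y": 0,"z": 0,"hand": 0},{"rx": 0,"ry": 0,"rz": 0,"x": 0,"y": 0,"z": 0,"hand": 0}]}}

```text
time_s: 6.8
eef_pos: [534.0, 66.2, 219.7]
ee_rot: [0.704, 0.083, 0.701, -0.083]
force: [-5.1, -0.3, 18.8]
grip_width: 0.004
```

Call:
{"method": "jog_arm", "body": {"increments": [{"rx": 0,"ry": 0,"rz": 0,"x": -17,"y": 0,"z": 0,"hand": 0},{"rx": 0,"ry": 0,"rz": 0,"x": -17,"y": 0,"z": 0,"hand": 0},{"rx": 0,"ry": 0,"rz": 0,"x": 0,"y": 0,"z": 0,"hand": 0},{"rx": 0,"ry": 0,"rz": 0,"x": 0,"y": 0,"z": 0,"hand": 0},{"rx": 0,"ry": 0,"rz": 0,"x": 0,"y": 0,"z": 0,"hand": 0}]}}

```text
time_s: 7.42
eef_pos: [533.2, 66.2, 250.8]
ee_rot: [0.702, 0.084, 0.703, -0.084]
force: [0.9, -1.0, 0.4]
grip_width: 0.002
```

```bash
python3 - <<'E'
from h import *
s=sense();print(s["force"],s["eef_pos"],s["time_s"])
cv2.imwrite("pics/c4.png",cv2.resize(capture("side")[150:300,190:390],(800,600))[:,:,::-1])
E
```

```text
[ 0.86119862 -1.00643525  0.35051988] [533.15021013  66.23879695 250.75206463] 7.425
```

View pics/c4.png

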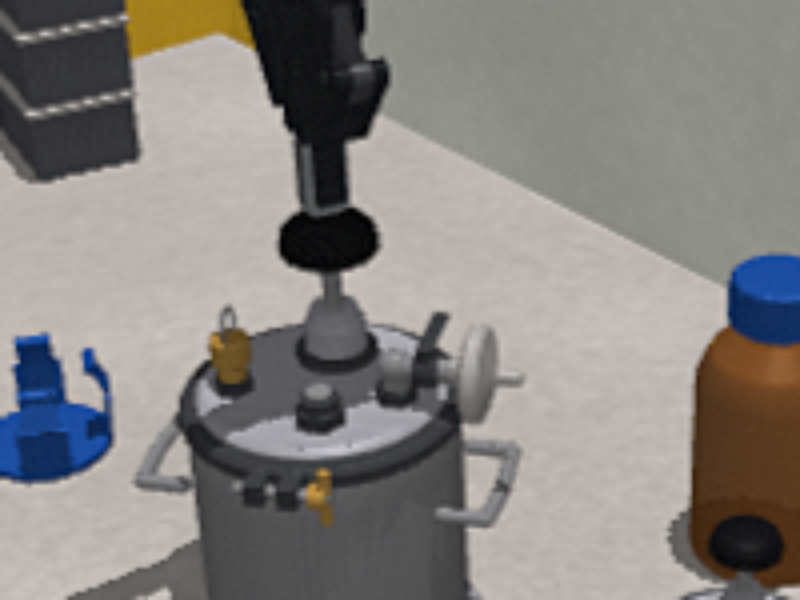

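After three strokes the knob is fully back up (~(272,209)) and the pin is still in (~(270,248)). Carrying on.

Call:
{"method": "jog_arm", "body": {"increments": [{"rx": 0,"ry": 0,"rz": 0,"x": 12,"y": 0,"z": 0,"hand": 0},{"rx": 0,"ry": 0,"rz": 0,"x": 12,"y": 0,"z": 0,"hand": 0},{"rx": 0,"ry": 0,"rz": 0,"x": 10,"y": 0,"z": 0,"hand": 0},{"rx": 0,"ry": 0,"rz": 0,"x": 0,"y": 0,"z": 0,"hand": 0},{"rx": 0,"ry": 0,"rz": 0,"x": 0,"y": 0,"z": 0,"hand": 0}]}}

```text
time_s: 8.1
eef_pos: [534.1, 66.2, 219.7]
ee_rot: [0.704, 0.084, 0.701, -0.083]
force: [-3.1, 0.1, 18.2]
grip_width: -0.002
```

Call:
{"method": "jog_arm", "body": {"increments": [{"rx": 0,"ry": 0,"rz": 0,"x": -17,"y": 0,"z": 0,"hand": 0},{"rx": 0,"ry": 0,"rz": 0,"x": -17,"y": 0,"z": 0,"hand": 0},{"rx": 0,"ry": 0,"rz": 0,"x": 0,"y": 0,"z": 0,"hand": 0},{"rx": 0,"ry": 0,"rz": 0,"x": 0,"y": 0,"z": 0,"hand": 0},{"rx": 0,"ry": 0,"rz": 0,"x": 0,"y": 0,"z": 0,"hand": 0}]}}

```text
time_s: 8.72
eef_pos: [533.1, 66.2, 250.8]
ee_rot: [0.702, 0.084, 0.703, -0.084]
force: [0.4, -0.4, 0.0]
grip_width: 0.005
```

```bash
python3 - <<'E'
from h import *
s=sense();print(s["force"],s["eef_pos"],s["time_s"])
cv2.imwrite("pics/c5.png",cv2.resize(capture("side")[150:300,190:390],(800,600))[:,:,::-1])
E
```

```text
[ 0.3852565  -0.374707    0.02244443] [533.1466981   66.24669092 250.76024887] 8.725
```

View pics/c5.png

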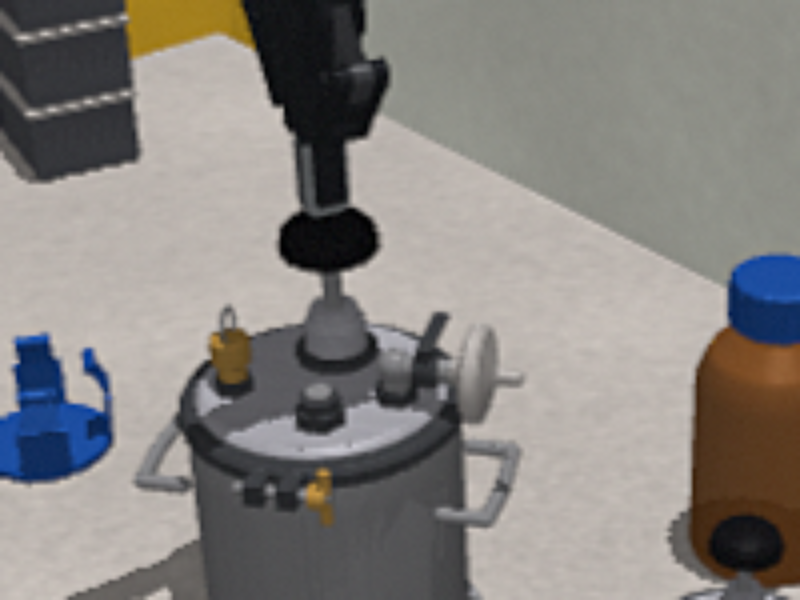

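After four strokes the pin is still in at (270,248), so I'll do a fifth.

Call:
{"method": "jog_arm", "body": {"increments": [{"rx": 0,"ry": 0,"rz": 0,"x": 12,"y": 0,"z": 0,"hand": 0},{"rx": 0,"ry": 0,"rz": 0,"x": 12,"y": 0,"z": 0,"hand": 0},{"rx": 0,"ry": 0,"rz": 0,"x": 10,"y": 0,"z": 0,"hand": 0},{"rx": 0,"ry": 0,"rz": 0,"x": 0,"y": 0,"z": 0,"hand": 0},{"rx": 0,"ry": 0,"rz": 0,"x": 0,"y": 0,"z": 0,"hand": 0}]}}

```text
time_s: 9.4
eef_pos: [534.2, 66.2, 219.7]
ee_rot: [0.704, 0.084, 0.701, -0.083]
force: [-4.2, 0.1, 17.7]
grip_width: -0.001
```

Call:
{"method": "jog_arm", "body": {"increments": [{"rx": 0,"ry": 0,"rz": 0,"x": -17,"y": 0,"z": 0,"hand": 0},{"rx": 0,"ry": 0,"rz": 0,"x": -17,"y": 0,"z": 0,"hand": 0},{"rx": 0,"ry": 0,"rz": 0,"x": 0,"y": 0,"z": 0,"hand": 0},{"rx": 0,"ry": 0,"rz": 0,"x": 0,"y": 0,"z": 0,"hand": 0},{"rx": 0,"ry": 0,"rz": 0,"x": 0,"y": 0,"z": 0,"hand": 0}]}}

```text
time_s: 10.02
eef_pos: [533.1, 66.2, 250.7]
ee_rot: [0.702, 0.083, 0.703, -0.084]
force: [0.1, 0.8, 0.1]
grip_width: 0.004
```

```bash
python3 - <<'E'
from h import *
s=sense();print(s["force"],s["eef_pos"],s["time_s"])
cv2.imwrite("pics/c6.png",cv2.resize(capture("side")[150:300,190:390],(800,600))[:,:,::-1])
E
```

```text
[0.06088977 0.84237566 0.09432515] [533.14364927  66.23951291 250.73339367] 10.025
```

View pics/c6.png

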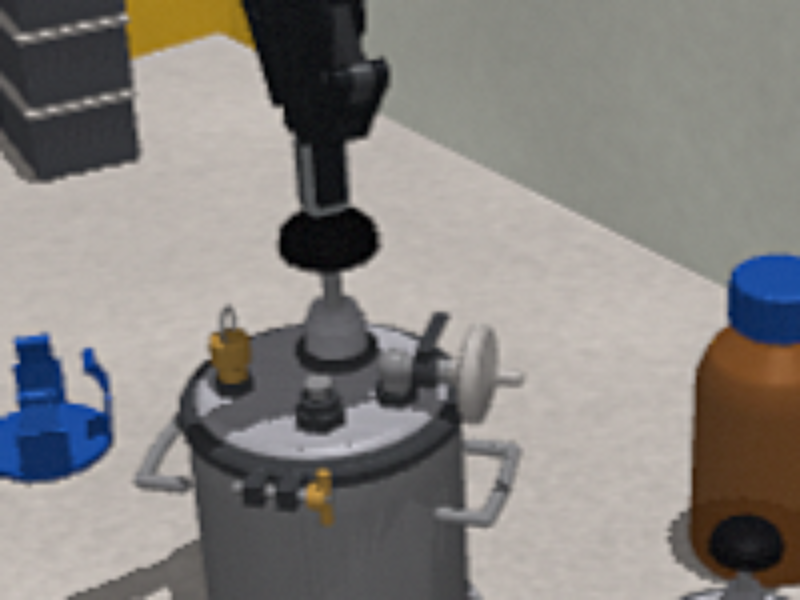

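The pin now stands slightly out (top at ~(269.5,244)), which means one more stroke.

Call:
{"method": "jog_arm", "body": {"increments": [{"rx": 0,"ry": 0,"rz": 0,"x": 12,"y": 0,"z": 0,"hand": 0},{"rx": 0,"ry": 0,"rz": 0,"x": 12,"y": 0,"z": 0,"hand": 0},{"rx": 0,"ry": 0,"rz": 0,"x": 10,"y": 0,"z": 0,"hand": 0},{"rx": 0,"ry": 0,"rz": 0,"x": 0,"y": 0,"z": 0,"hand": 0},{"rx": 0,"ry": 0,"rz": 0,"x": 0,"y": 0,"z": 0,"hand": 0}]}}

```text
time_s: 10.7
eef_pos: [534.2, 66.2, 219.7]
ee_rot: [0.704, 0.084, 0.701, -0.083]
force: [-3.7, 0.6, 18.7]
grip_width: -0.003
```

Call:
{"method": "jog_arm", "body": {"increments": [{"rx": 0,"ry": 0,"rz": 0,"x": -17,"y": 0,"z": 0,"hand": 0},{"rx": 0,"ry": 0,"rz": 0,"x": -17,"y": 0,"z": 0,"hand": 0},{"rx": 0,"ry": 0,"rz": 0,"x": 0,"y": 0,"z": 0,"hand": 0},{"rx": 0,"ry": 0,"rz": 0,"x": 0,"y": 0,"z": 0,"hand": 0},{"rx": 0,"ry": 0,"rz": 0,"x": 0,"y": 0,"z": 0,"hand": 0}]}}

```text
time_s: 11.32
eef_pos: [533.1, 66.2, 250.8]
ee_rot: [0.702, 0.084, 0.703, -0.084]
force: [-0.2, 0.2, 0.1]
grip_width: 0.005
```

```bash
python3 - <<'E'
from h import *
s=sense();print(s["force"],s["eef_pos"],s["time_s"])
cv2.imwrite("pics/c7.png",cv2.resize(capture("side")[150:300,190:390],(800,600))[:,:,::-1])
E
```

```text
[-0.22904865  0.18000899  0.0782646 ] [533.12835198  66.22674741 250.75117009] 11.325
```

View pics/c7.png

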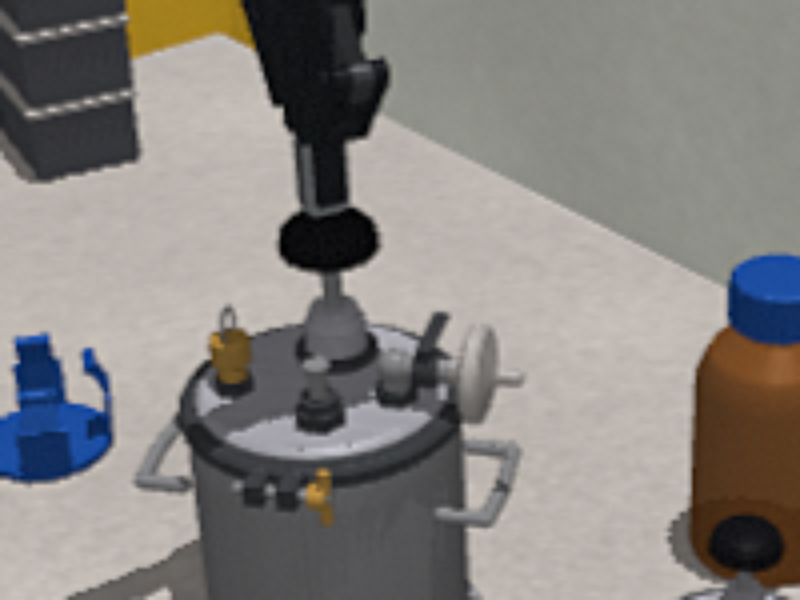

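The pin has popped: its head is now at ~(269,240), about 7 px higher than when it was in, with the stem showing. Taking the hand away.

Call:
{"method": "jog_arm", "body": {"increments": [{"rx": 0,"ry": 0,"rz": 0,"x": -30,"y": 0,"z": 0,"hand": 0},{"rx": 0,"ry": 0,"rz": 0,"x": -40,"y": 0,"z": 0,"hand": 0},{"rx": 0,"ry": 0,"rz": 0,"x": -20,"y": 20,"z": -40,"hand": 0},{"rx": 0,"ry": 0,"rz": 0,"x": 0,"y": 30,"z": -45,"hand": 0},{"rx": 0,"ry": 0,"rz": 0,"x": 0,"y": 30,"z": -45,"hand": 0}]}}

```text
time_s: 12.0
eef_pos: [424.6, 175.4, 341.5]
ee_rot: [0.702, 0.084, 0.702, -0.084]
force: [0.6, 1.1, -0.5]
grip_width: -0.002
```

Call:
{"method": "jog_arm", "body": {"increments": [{"rx": 0,"ry": 0,"rz": 0,"x": 0,"y": 30,"z": -45,"hand": 0},{"rx": 0,"ry": 0,"rz": 0,"x": 0,"y": 30,"z": -45,"hand": 0},{"rx": 0,"ry": 0,"rz": 0,"x": 0,"y": 30,"z": -45,"hand": 0},{"rx": 0,"ry": 0,"rz": 0,"x": 0,"y": 0,"z": 0,"hand": 0},{"rx": 0,"ry": 0,"rz": 0,"x": 0,"y": 0,"z": 0,"hand": 0}]}}

```text
time_s: 12.62
eef_pos: [315.9, 293.5, 341.5]
ee_rot: [0.702, 0.083, 0.702, -0.084]
force: [0.3, -0.6, 0.0]
grip_width: -0.002
```

```bash
python3 - <<'E'
from h import *
s=sense();print(s["force"],s["eef_pos"],s["time_s"])
A=capture("side");B=capture("top")
a=cv2.resize(A[180:330,200:350],(400,400));b=cv2.resize(B[230:330,260:360],(400,400))
cv2.imwrite("pics/c8.png",np.hstack([a,b])[:,:,::-1])
S=cv2.imread("pics/side0.png")[:,:,::-1]
d=(cv2.absdiff(A,S).max(2)>60).astype(np.uint8);n,l,st,c=cv2.connectedComponentsWithStats(d);print([list(x) for x in st[1:] if x[4]>6])
T=cv2.imread("pics/top0.png")[:,:,::-1]
d=(cv2.absdiff(B,T).max(2)>60).astype(np.uint8);n,l,st,c=cv2.connectedComponentsWithStats(d);print([list(x) for x in st[1:] if x[4]>6])
E
```

```text
[ 0.33271784 -0.61140439  0.04447036] [315.89675828 293.45468914 341.54093348] 12.625
[[np.int32(0), np.int32(0), np.int32(111), np.int32(155), np.int32(7704)], [np.int32(266), np.int32(239), np.int32(6), np.int32(4), np.int32(19)], [np.int32(267), np.int32(244), np.int32(5), np.int32(5), np.int32(14)], [np.int32(0), np.int32(269), np.int32(151), np.int32(121), np.int32(5613)], [np.int32(2), np.int32(335), np.int32(6), np.int32(10), np.int32(35)], [np.int32(0), np.int32(350), np.int32(5), np.int32(3), np.int32(8)], [np.int32(0), np.int32(358), np.int32(10), np.int32(50), np.int32(245)], [np.int32(53), np.int32(423), np.int32(25), np.int32(27), np.int32(271)]]
[[np.int32(169), np.int32(321), np.int32(71), np.int32(146), np.int32(2336)], [np.int32(160), np.int32(330), np.int32(3), np.int32(4), np.int32(9)], [np.int32(145), np.int32(337), np.int32(6), np.int32(5), np.int32(8)], [np.int32(126), np.int32(344), np.int32(12), np.int32(7), np.int32(21)], [np.int32(210), np.int32(346), np.int32(3), np.int32(4), np.int32(7)], [np.int32(114), np.int32(351), np.int32(69), np.int32(69), np.int32(737)], [np.int32(226), np.int32(362), np.int32(5), np.int32(5), np.int32(9)], [np.int32(180), np.int32(417), np.int32(26), np.int32(15), np.int32(79)], [np.int32(50), np.int32(420), np.int32(115), np.int32(60), np.int32(2816)], [np.int32(152), np.int32(438), np.int32(5), np.int32(7), np.int32(26)], [np.int32(267), np.int32(461), np.int32(5), np.int32(5), np.int32(7)], [np.int32(288), np.int32(464), np.int32(2), np.int32(5), np.int32(8)], [np.int32(70), np.int32(467), np.int32(19), np.int32(13), np.int32(142)], [np.int32(273), np.int32(468), np.int32(3), np.int32(4), np.int32(7)], [np.int32(370), np.int32(472), np.int32(6), np.int32(8), np.int32(30)]]
```

View pics/c8.png

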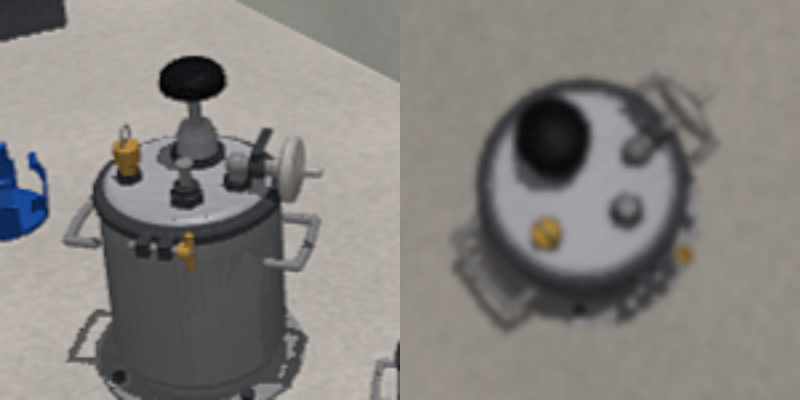

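The pin stands out with its stem visible (head ~(269,241) in the side view), and the knob is up. Apart from the pin, only the arm and its shadow differ from the start pictures.

```bash
python3 -c "
from rig import *
print(finish_job())"
```

```text
the job is handed in; nothing more can be done
None
```

I pumped the larger vessel with the shut fingertips on the knob top, six full strokes, and the indicator pin now stands out. I then took the hand away and handed the job in at about 12.7 s of the 42 s allowed.

- **Strokes:** each one went down to the stop at z ≈ 219.7 mm, with a highest reading of about 29 N. After each of them the tips rose to 249–251 mm with no contact force, and the knob was back up in every picture taken.
- **Pin:** it was still in after four strokes, slightly out after the fifth, and popped out with the sixth. In the side view its head rose about 7 px with the stem visible. I judged "fully out" from that picture and did not triangulate the height.
- **Surroundings:** comparing the final pictures with the first ones shows only the pin, the arm and its shadow changed. The flask, bottle and clamp show no change.
- **Disagreement:** the two cameras' sight lines to the knob missed each other by about 3.6 mm. I corrected the press point by 3 mm from a close side view.

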